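# Open the drip-line stopcock and hold the pressure gauge on the test button

### The job

Turn the stopcock on the drip-line manifold fully open, so that its lever lies along the pipe, and then take the pressure gauge out of its wooden stand. Hold the gauge upright with its tip on the middle of the round spring-loaded test button and press gently, so that the button is about half way down and never pushed to the bottom; the program finishes while the robot is still holding the gauge there. Leave the clay pot, the tin and the tape roll where they are.

Things in the scene. Friction and masses are not known exactly. Their poses are not given: they have to be found in the camera images.
- manifold: Fixed board (70 x 280 mm, 12 mm thick) with a black plastic pipe (24 mm thick, its axis 43 mm above the table) running along the board's long side, the y axis. Origin: centre of the board's underside, under the stopcock's axis; z up. The test button stands at y = -110 mm, a black blank cap (40 mm wide, 69 mm high, does not move) at y = +115 mm.
- stopcock (a joint): Angle of the stopcock's lever about its upright axis, rad. 0 = shut: the lever points along the manifold's -x, across the pipe. 1.571 = fully open, at its stop: it points along the manifold's +y, along the pipe towards the blank cap. It opens clockwise seen from above, starts at 0 to 0.3 and stays where it is left; friction 0.12 N m.
- stopcock_grip (a point): Point on the steel lever's centre line, 65 mm from its turning axis, 90 mm above the table; moves with the lever. The lever is 14 mm wide and 12 mm high (underside 84 mm above the table, top 96 mm), its end 87 mm from the axis. Below it stand only the valve body and the pipe (top at 55 mm; pipe clamps to 60 mm).
- stopcock_hinge (a point): Point on the stopcock's turning axis, 90 mm above the table, at the lever's middle height.
- test_button (a joint): How far the test button is pressed down, in m: 0 = released, 0.020 = at the bottom. Spring: 1.5 N starts it, 300 N/m more (about 4.5 N half way down). It rises again when let go.
- test_button_top (a point): Centre of the top face of the test button, a flat steel disc of 26 mm diameter with a thin ring mark round its centre, on a thin stem above a brass collar. The face is 89 mm above the table when released; the point moves down with the button.
- gauge: Loose hand-held pressure gauge, 135 mm long, about 0.12 kg: a square grey body 24 x 24 x 80 mm (55 to 135 mm above the tip, dark display on its -x side) above a 12 mm steel stem that narrows to a flat 8 mm tip. Origin: centre of the tip; z from the tip up through the body; x and y square to its sides. It starts upright in the stand, tip 5 mm above the table, body resting on the stand.
- gauge_stand: Fixed wooden block, 70 x 70 x 60 mm high, with an upright 17 mm through hole in the middle in which the gauge's stem stands; lift the gauge straight up by 60 mm to clear it. Origin: centre of its underside.
- clay_pot: Bystander: small clay pot, 62 mm wide, 56 mm high, origin at the centre of its underside.
- tin: Bystander: round tin, 70 mm wide, 36 mm high, origin at the centre of its underside.
- tape: Bystander: roll of masking tape lying flat, 91 mm wide, 24 mm high, origin at the centre of its underside.
Not all that is in view belongs to the job. Leave any black look-alike of the gauge_stand alone. There is more than one size of the gauge; the job needs the larger.

How it is judged:
By the outcome, as a careful person would: the job done as asked, in the order asked, and still so for the second after the job is handed in, while the arm keeps its last pose, push and grip.
It also fails if it takes over 54 s, if anything falls off the work surface, if the arm or the gripper's body presses on something with over 40 N, if the wrist force passes 120 N, or if a joint passes its speed limit or range.

### The arm

A 7-joint arm with a two-finger parallel gripper is mounted at the origin on a cart in front of the work surface, level with it; the furniture and walls round the work are solid. World frame = base frame: x ahead of the robot, y to its left, z up, the work surface at z = 0. Lengths are in mm, angles in rad, forces in N, time in s.
With the tool pointing down it reaches from about 400 to 875 mm from the base axis. Payload 6.5 kg.
Tool frame: the origin (TCP) lies on the centre line of the jaws, within the pads' length; the fingertips stand 14 mm ahead of it and the grasp point (between the pads) lies 5 mm behind it; z points along the fingers, x is the direction in which the jaws open and shut, and the axes are right-handed (so a half turn about z gives the same grasp; the last joint's range is limited). The gripper opens to 88 mm and grips with 3 to 60 N. Pads are 18 mm wide; open, the fingers measure 123 mm over their backs; the gripper's body (75 mm by 187 mm) begins 45 mm behind the grasp point.
Start: joints at [1.283, 0.536, -0.004, 1.538, 0.003, 1.067, -0.071], TCP at [142.987, -634.07, 227.616] pointing down, gripper open.
Joint ranges: [-2.7, 2.7], [-0.37, 2.16], [-1.27, 1.26], [0.24, 2.4], [-1.31, 4.45], [0.19, 1.91], [-2.76, 2.76]. Speed limits (rad/s): [2.39, 2.39, 3.14, 3.14, 3.14, 3.14, 3.14].

### API

Orientations are given as a unit quaternion [x, y, z, w].
In Python, from station import ctrl, viewer, workorder gives the robot as it stands.
- The arm moves only by the tool step_arm, never from a script. Its argument "increments" is a list of rows, each a list of 7 numbers: the shift along the world's x, y, z in cm, then the turn, a rotation vector about the world's x, y, z in rad, then the closure, from 0 (fully open) to 1 (shut). In form: [[x, y, z, wx, wy, wz, jaw], ...]. A call has 1 to 12 rows; each row is the pose to reach, as a shift and turn from the pose commanded when the call began; what a row does not reach only later rows make up. A row lasts 1/8 s, in which the tool goes at most 62.5 mm and 10.7 degrees, less where a joint would pass 70% of its speed; a pose out of reach is approached as far as the arm can. A call with a gripper value outside its range is refused whole. The fingers move at their own pace and stop on an object; "grip_force" is the grip in N (left out, the last holds). Time passes only in rows, so rows that repeat a pose let the fingers close. It gives the time, the measured TCP pose, the force and the opening at its end, in the units of the state.
- ctrl.read_state(): the state, without advancing time (a new reading comes with each control period).
- viewer.camera(name): name is "scene" or "side" or "wrist"; returns a dict with "img" (384x512x3 uint8, blue, green, red), "K" (3x3 intrinsics, pixels), "origin" and "rotation" of the camera in the world. Camera axes: x right, y down, z forward; pixel columns grow to the right and rows downward; lengths in mm; the calibration is good to about 2 mm. The wrist camera is an equidistant fisheye: a pixel r from the principal point sees the ray r / f radians off the axis. A picture is of the moment at which its call begins. There is no depth.
- workorder.sign_off(): hands the job in, once; it reports no verdict.
The state is a dict: "t": time; "qpos": joint angles; "qd": joint speeds; "tau": joint torques, N m; "tool_pos": TCP position; "eef_rot": TCP orientation; "wrist_force": force on the tool from outside, world axes, zero at the start; "torque": the same for the moment, N m; "gripper_width": finger opening in mm.
Only numpy, scipy, OpenCV 4.12 (cv2) and the standard library are available. Lean on these libraries where they do the work, as an engineer would, in place of code of your own. Each camera call takes 0.05 s, during which the arm holds its last target.

## Working session

There is one attempt and no reset: what is moved stays moved. The work goes in short steps, Python scripts to look and compute and a tool call to move; the robot and the scene stay as the last step left them, time stands still between calls to the robot, and variables do not carry over. Pictures are saved under pics/ and viewed, and the job is handed in when it is done.

Besides the shell and the picture viewer there is one more tool, called after ">>>" by a JSON object that holds its "name" and its "arguments", one argument or row to a line. step_arm: Moves the arm, as the interface text tells. Its arguments: {"type":"object","properties":{"increments":{"type":"array"},"grip_force":{"type":"number"}},"required":["increments"]}

```bash
ls; mkdir -p pics; python3 - <<'E'
from station import ctrl, viewer, workorder
import cv2,numpy as np
for n in ["scene","side","wrist"]:
    c=viewer.camera(n); cv2.imwrite(f"pics/{n}0.png",c["img"])
    print(n,c["K"],c["origin"],c["rotation"])
print(ctrl.read_state())
E
```

```text
pics
scene [[476.92132627   0.         248.27838183]
 [  0.         476.92132627 178.45048449]
 [  0.           0.           1.        ]] [ 171.50563928 -399.39306399  787.68435877] [ 0.8876939  -0.25812627  0.11478949 -0.36358458]
side [[410.83502789   0.         251.44518524]
 [  0.         410.83502789 188.87336903]
 [  0.           0.           1.        ]] [ 326.18522484 -545.96485347  586.8686523 ] [ 0.87484628 -0.11551089  0.06951495 -0.46526217]
wrist [[297.31863964   0.         253.77477561]
 [  0.         297.31863964 187.29566338]
 [  0.           0.           1.        ]] [ 209.36356137 -619.58497889  383.6394216 ] [ 0.77367818 -0.61892882 -0.08552505  0.10504594]
{'t': 0.15, 'qpos': array([ 1.28279868,  0.53703415, -0.00440594,  1.53857181,  0.00263013,
        1.06731555, -0.07118892]), 'qd': array([-3.89305440e-04, -2.27950791e-03,  7.33103558e-04, -3.43083059e-03,
       -4.53514490e-04, -5.38831506e-05, -1.26442153e-03]), 'tau': array([ 1.57055005e-03, -5.71325898e+01,  9.91867147e-01, -2.51826578e+01,
       -5.61694975e-02,  1.52343098e-02,  6.99213069e-05]), 'tool_pos': array([ 142.85279283, -633.63574518,  226.9424529 ]), 'eef_rot': array([ 7.81041025e-01, -6.24479367e-01, -5.58439966e-04, -3.55568545e-04]), 'wrist_force': array([-0.66047293, -0.01293824,  0.57384415]), 'torque': array([-0.02605339,  0.02380894,  0.00819275]), 'gripper_width': 88.2338688829204}
```

View pics/scene0.png

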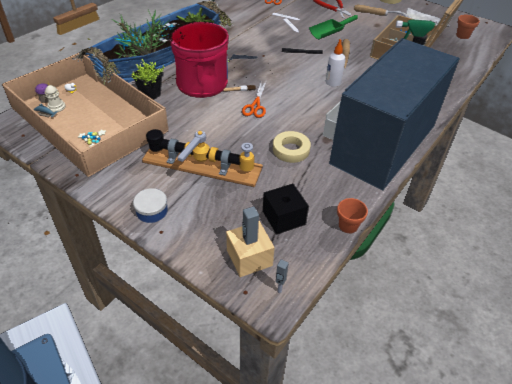

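View pics/side0.png

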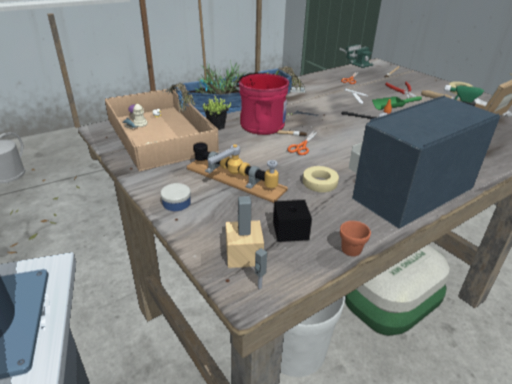

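View pics/wrist0.png

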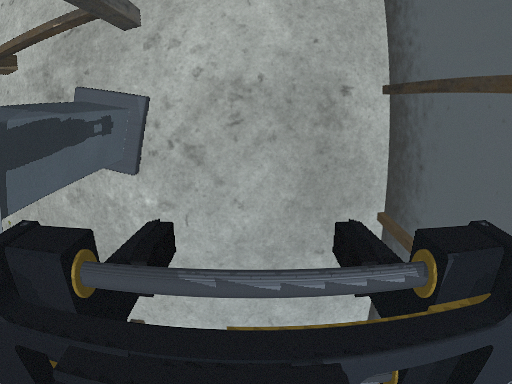

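The scene and side views show the manifold (scene about 150–262, 130–180), with the black cap on its left end and the button on its right end (248, 150). The tin is at (150, 205), the tape at (292, 147) and the clay pot at (351, 215). Stand candidates are the wooden block (250, 248) and a black block (285, 207). Gauge candidates are the larger one in the wooden stand (250, 225) and a small one at (282, 275). I need enlarged crops.

```bash
cat > h.py <<'E'
import numpy as np,cv2
from scipy.spatial.transform import Rotation as R
from station import ctrl, viewer
def cam(n): return viewer.camera(n)
def ray(c,u,v,fish=False):
    K=c["K"];x=(u-K[0,2])/K[0,0];y=(v-K[1,2])/K[1,1]
    if fish:
        r=np.hypot(x,y); s=np.sinc(r/np.pi); d=np.array([x*s,y*s,np.cos(r)])
    else: d=np.array([x,y,1.])
    return R.from_quat(c["rotation"]).apply(d)
def at(c,u,v,z,fish=False):
    d=ray(c,u,v,fish);o=np.array(c["origin"]);return o+d*(z-o[2])/d[2]
def proj(c,P,fish=False):
    p=R.from_quat(c["rotation"]).inv().apply(np.atleast_2d(P)-np.array(c["origin"]))
    K=c["K"]
    if fish:
        r=np.hypot(p[:,0],p[:,1]);th=np.arctan2(r,p[:,2]);q=p[:,:2]/np.maximum(r,1e-9)[:,None]*th[:,None]
    else: q=p[:,:2]/p[:,2:]
    return q*K[0,0]+K[:2,2]
def crop(c,u0,v0,u1,v1,s,name):
    im=cv2.resize(c["img"][v0:v1,u0:u1],None,fx=s,fy=s,interpolation=cv2.INTER_CUBIC)
    for u in range((u0+9)//10*10,u1,10):
        cv2.line(im,(int((u-u0)*s),0),(int((u-u0)*s),8 if u%50 else 20),(0,0,255),1)
        if u%20==0: cv2.putText(im,str(u),(int((u-u0)*s)+1,20),0,.35,(0,0,255),1)
    for v in range((v0+9)//10*10,v1,10):
        cv2.line(im,(0,int((v-v0)*s)),(8,int((v-v0)*s)),(0,0,255),1)
        if v%20==0: cv2.putText(im,str(v),(8,int((v-v0)*s)+4),0,.35,(0,0,255),1)
    cv2.imwrite("pics/"+name,im)
E
python3 - <<'E'
from h import *
c=cam("scene"); crop(c,130,120,270,220,5.5,"sA.png"); crop(c,210,170,330,300,4.5,"sB.png")
c=cam("side"); crop(c,150,130,300,220,5,"dA.png"); crop(c,210,180,320,300,4.8,"dB.png")
E
```

```text
(no output)
```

View pics/sA.png

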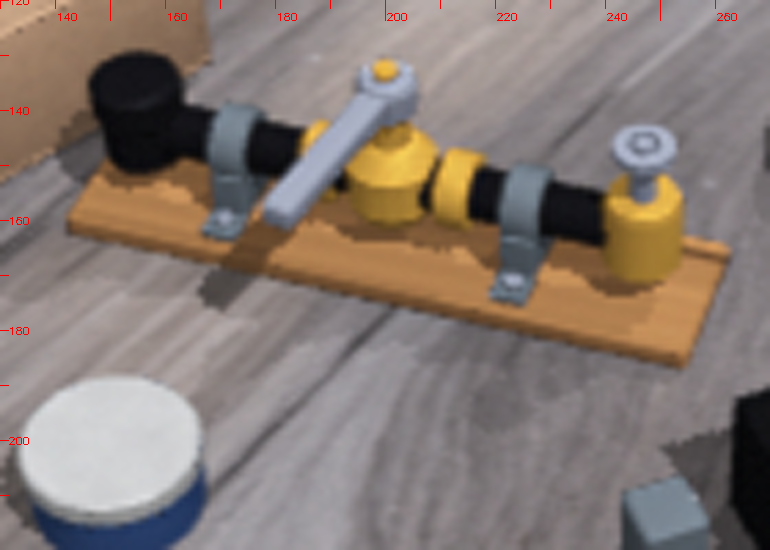

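View pics/sB.png

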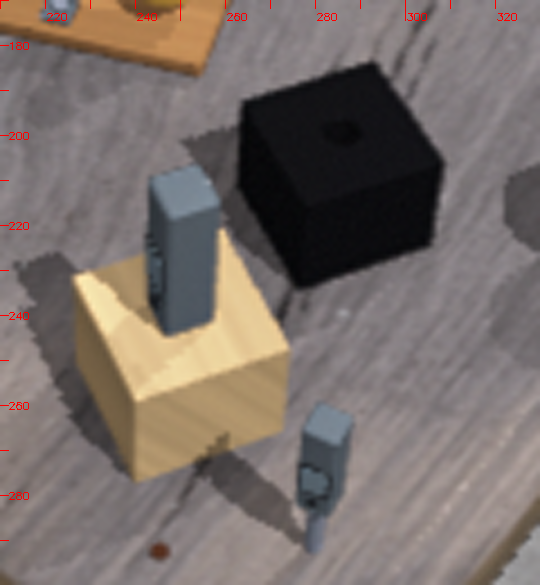

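View pics/dA.png

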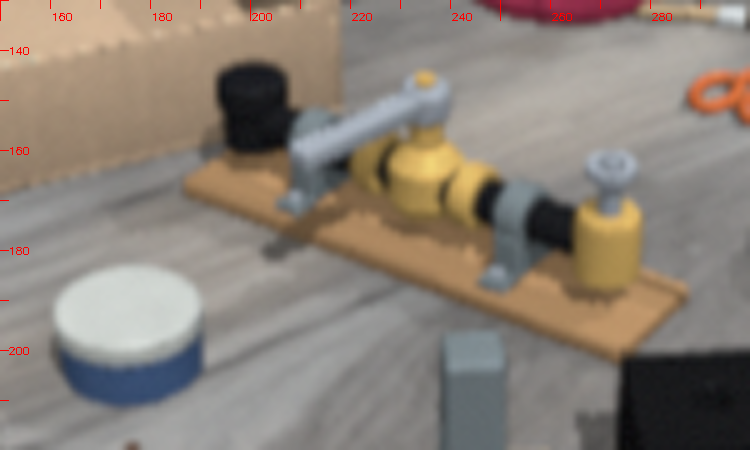

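View pics/dB.png

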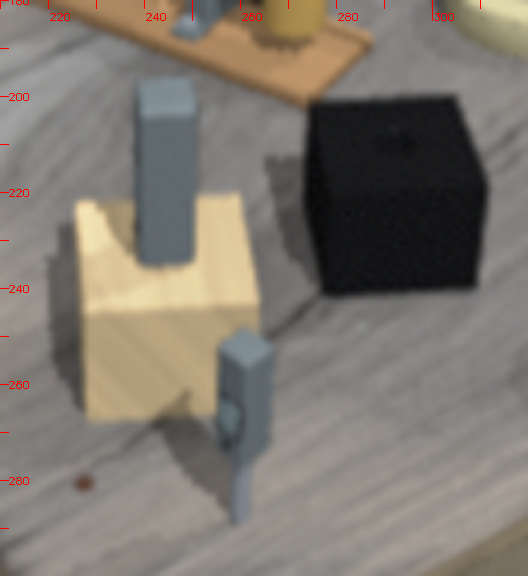

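```bash
python3 - <<'E'
from h import *
np.set_printoptions(precision=1,suppress=True)
s=cam("scene");d=cam("side")
def p(n,z,us=None,ud=None):
    print(n,at(s,*us,z)[:2] if us else '',at(d,*ud,z)[:2] if ud else '')
p("button",89,(247.3,146),(272.2,162.6))
p("cap",69,(154.9,134.9),(200.2,145.4))
p("hub96",96,(200.4,134.2),(235.4,149))
p("levend",96,(181.1,158),(211,159.6))
p("gauge",140,(250.9,212.4),(244.8,200.2))
for n,q in dict(a=(150,177),b=(197,164),c=(219,202),d=(172,220)).items(): p("g"+n,140,(210+q[0]/4.5,170+q[1]/4.5))
for n,q in dict(a=(138,82),b=(193,80),c=(198,113),d=(139,116)).items(): p("g"+n,140,None,(210+q[0]/4.8,180+q[1]/4.8))
for n,q in dict(a=(75,275),b=(223,228),c=(290,348),d=(135,402)).items(): p("st"+n,60,(210+q[0]/4.5,170+q[1]/4.5))
for n,q in dict(a=(77,202),b=(240,194),c=(260,303),d=(85,312)).items(): p("st"+n,60,None,(210+q[0]/4.8,180+q[1]/4.8))
p("bLF",12,(142.4,160.9),(187,167.6));p("bRF",12,(254.5,185.1),(274,201.5));p("bRB",12,(262.4,165.5),(287,189));p("bLB",12,(149.1,149.1))
p("tin",36,(130+110/5.5,120+448/5.5))
p("tape",24,(292,147));p("pot",56,(351,208))
p("black stand",60,(210+340/4.5,170+133/4.5)); p("small gauge tip",0,(279.5,292))
print(ctrl.read_state()['t'])
E
```

```text
button [610.2 264.4] [609.5 263.8]
cap [461.2 429.4] [461.8 430.2]
hub96 [537.9 347. ] [536.8 339.2]
levend [465.1 299.5] [467.7 301.7]
gauge [486.6  61.5] [487.6  60.2]
ga [479.   74.8] 
gb [498.8  70.7] 
gc [495.2  49.3] 
gd [474.4  51.4] 
ga  [479.1  72.9]
gb  [500.5  68.8]
gc  [496.5  46.9]
gd  [474.   50.6]
sta [459.7 103.4] 
stb [528.3  91.3] 
stc [515.9  22.3] 
std [446.5  33.8] 
sta  [459.7 103.4]
stb  [528.7  91.3]
stc  [516.5  21.9]
std  [447.5  34.2]
bLF [418.5 423.5] [420.8 419.7]
bRF [600.1 216.5] [600.5 211.2]
bRB [651.3 260.3] [649.  254.5]
bLB [449.4 453.6] 
tin [373.1 274. ] 
tape [741.1 266.1] 
pot [707.8  22.6] 
black stand [605.2 109.8] 
small gauge tip [492.8 -33.1] 
0.35
```

```bash
python3 - <<'E'
from h import *
np.set_printoptions(precision=1,suppress=True)
s=cam("scene"); crop(s,0,60,200,210,4,"box.png")
E
```

```text
(no output)
```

View pics/box.png

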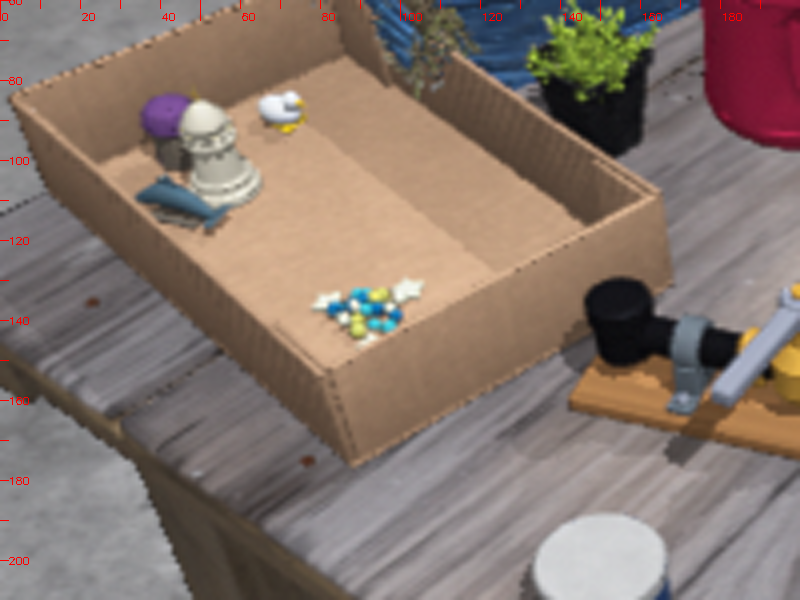

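>>> {"name": "step_arm", "arguments": {
  "increments": [
    [5.1, 2.6, 1, 0, 0, 0.17, 0],
    [10.2, 5.1, 2, 0, 0, 0.34, 0],
    [15.4, 7.7, 3, 0, 0, 0.51, 0],
    [20.5, 10.3, 3, 0, 0, 0.68, 0],
    [25.6, 12.8, 3, 0, 0, 0.85, 0],
    [30.7, 15.4, 3, 0, 0, 1.02, 0],
    [33.5, 20.6, 3, 0, 0, 1.19, 0],
    [36.5, 25.8, 3, 0, 0, 1.36, 0],
    [39.5, 31, 3, 0, 0, 1.53, 0],
    [42.5, 36.2, 3, 0, 0, 1.7, 0],
    [45.5, 41.4, 3, 0, 0, 1.87, 0],
    [45.6, 47.4, 3, 0, 0, 2.04, 0]
  ]
}}

```text
t: 1.9
tool_pos: [600.5, -158.2, 257.5]
eef_rot: [0.94, 0.341, 0.001, -0.0]
wrist_force: [0.5, 0.7, 0.1]
gripper_width: 88.2
```

```bash
python3 - <<'E'
from h import *
np.set_printoptions(precision=1,suppress=True)
s=cam("scene")
for a,b in (((88,176),(81,152)),((168,131),(164,108))):
    P=at(s,*a,0); print(P[:2])
    for h in (40,60,80,100): print(h,proj(s,[P[0],P[1],h]),end=' ')
    print(b)
st=ctrl.read_state();print(st['qpos'],st['tool_pos'])
E
```

```text
[294.5 455.2]
40 [[ 84.1 163.5]] 60 [[ 82. 157.]] 80 [[ 79.9 150.3]] 100 [[ 77.8 143.4]] (81, 152)
[524.1 505.5]
40 [[166.4 118.7]] 60 [[165.5 112.3]] 80 [[164.6 105.7]] 100 [[163.7  99. ]] (164, 108)
[ 0.6  0.5 -0.6  1.6  0.3  1.1  0.6] [ 600.1 -146.8  258.1]
```

>>> {"name": "step_arm", "arguments": {
  "increments": [
    [-1.2, 5, 0, 0, 0, 0.15, 0],
    [-2.5, 10, 0, 0, 0, 0.3, 0],
    [-3.7, 15, 0, 0, 0, 0.45, 0],
    [-5, 20, 0, 0, 0, 0.6, 0],
    [-6.2, 25, 0, 0, 0, 0.75, 0],
    [-7.4, 30, 0, 0, 0, 0.9, 0],
    [-8.7, 35, 0, 0, 0, 1.05, 0],
    [-10, 40, -1, 0, 0, 1.2, 0],
    [-11, 44, -2, 0, 0, 1.35, 0],
    [-11.7, 47.1, -3, 0, 0, 1.44, 0],
    [-11.7, 47.1, -4.8, 0, 0, 1.44, 0],
    [-11.7, 47.1, -4.8, 0, 0, 1.44, 0]
  ]
}}

```text
t: 3.45
tool_pos: [481.9, 308.9, 207.9]
eef_rot: [0.485, 0.874, -0.002, -0.0]
wrist_force: [0.4, 0.3, 0.5]
gripper_width: 88.2
```

```bash
python3 - <<'E'
from h import *
np.set_printoptions(precision=2,suppress=True)
c=cam("wrist");cv2.imwrite("pics/w1.png",c["img"])
s=cam("scene");crop(s,110,80,290,200,4.4,"s1.png")
st=ctrl.read_state();print(st['qpos'],st['tool_pos'],R.from_quat(st['eef_rot']).as_matrix()[:,0],c["origin"])
for n,P in dict(hinge=(536.7,345.5,96),end=(463.4,298.8,96),grip=(481.9,310.6,96),button=(610,264.2,89),cap=(461.5,430,69)).items(): print(n,proj(c,P,True))
E
```

```text
[ 0.03  0.62 -0.96  1.72  0.56  1.1   1.02] [482.8  309.3  209.51] [-0.53  0.85 -0.  ] [423.38 271.99 364.96]
hinge [[256.32 246.12]]
end [[255.6  160.43]]
grip [[255.82 183.56]]
button [[157.37 256.81]]
cap [[356.4 217.5]]
```

View pics/w1.png

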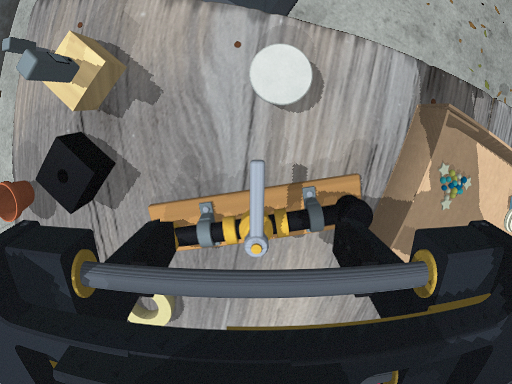

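View pics/s1.png

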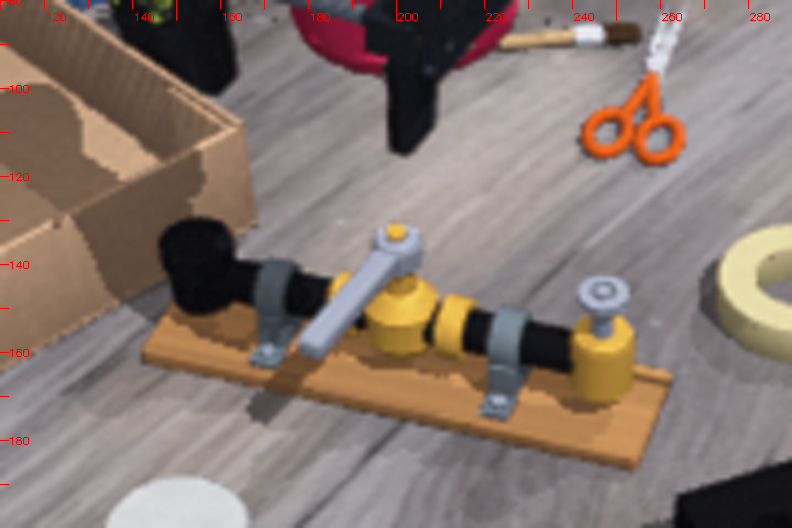

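The wrist view shows the lever from the hub (257, 247) to its end (257, 161), matching my prediction within 2 px, so I'll descend and grip.

>>> {"name": "step_arm", "arguments": {
  "increments": [
    [0, 0, -4, 0, 0, 0, 0],
    [0, 0, -8, 0, 0, 0, 0],
    [0, 0, -11, 0, 0, 0, 0.3],
    [0, 0, -12.2, 0, 0, 0, 0.6],
    [0, 0, -12.2, 0, 0, 0, 0.7],
    [0, 0, -12.2, 0, 0, 0, 1],
    [0, 0, -12.2, 0, 0, 0, 1],
    [0, 0, -12.2, 0, 0, 0, 1]
  ],
  "grip_force": 15
}}

```text
t: 4.55
tool_pos: [482.3, 311.1, 88.2]
eef_rot: [0.484, 0.875, 0.0, 0.0]
wrist_force: [-0.4, -0.1, -0.3]
gripper_width: 30.4
```

```bash
python3 - <<'E'
from h import *
np.set_printoptions(precision=3,suppress=True)
st=ctrl.read_state();print(st['qpos'],st['tool_pos'],st['wrist_force'],st['gripper_width'])
H=np.array([536.7,345.5]);p=st['tool_pos'][:2]
d=p-H;r=np.hypot(*d);print(r,np.degrees(np.arctan2(d[1],d[0])))
c0=np.array([481.9,310.6]);d=c0-H;a0=np.arctan2(d[1],d[0])
for th in np.radians(np.arange(8,97,8)):
    a=a0-th; q=H+65*np.array([np.cos(a),np.sin(a)])-c0
    print(round(np.degrees(th)),q/10,-th)
s=cam("side");crop(s,150,100,300,220,5,"d2.png")
E
```

```text
[-0.054  0.763 -0.839  1.805  0.713  0.905  0.911] [482.332 311.119  88.246] [-0.437 -0.146 -0.269] 30.385717054682488
64.32683578349113 -147.69164375590188
8 [-0.435  0.795] -0.13962634015954636
16 [-0.753  1.645] -0.2792526803190927
24 [-0.949  2.53 ] -0.4188790204786391
32 [-1.02   3.434] -0.5585053606381855
40 [-0.964  4.339] -0.6981317007977318
48 [-0.783  5.228] -0.8377580409572782
56 [-0.481  6.083] -0.9773843811168246
64 [-0.062  6.887] -1.117010721276371
72 [0.465 7.625] -1.2566370614359172
80 [1.089 8.283] -1.3962634015954636
88 [1.799 8.847] -1.53588974175501
96 [2.581 9.308] -1.6755160819145565
```

View pics/d2.png

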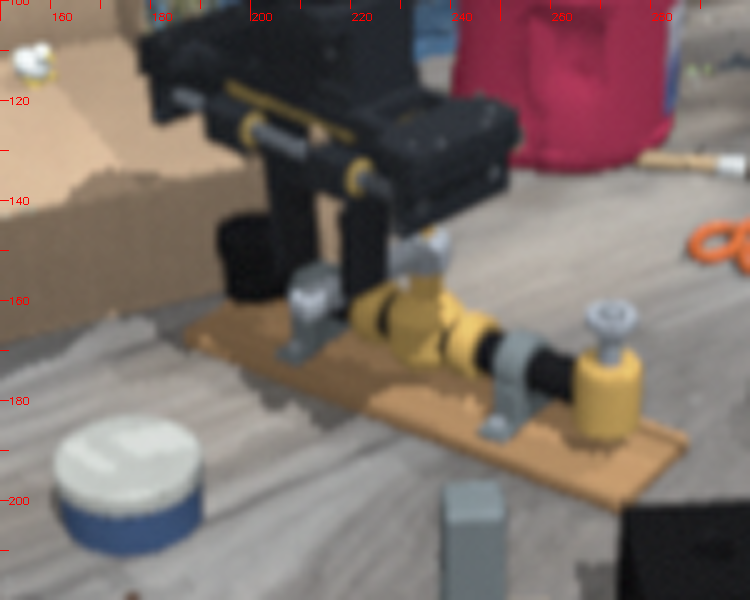

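>>> {"name": "step_arm", "arguments": {
  "increments": [
    [0, 0, 0, 0, 0, 0, 1],
    [0, 0, 0, 0, 0, 0, 1],
    [0, 0, 0, 0, 0, 0, 1],
    [0, 0, 0, 0, 0, 0, 1]
  ],
  "grip_force": 15
}}

```text
t: 5.1
tool_pos: [482.0, 310.9, 87.6]
eef_rot: [0.484, 0.875, 0.0, -0.0]
wrist_force: [-0.6, 0.4, 0.8]
gripper_width: 0.6
```

The jaws closed to 0.6 mm, so they missed the lever. I'll look before moving.

```bash
python3 - <<'E'
from h import *
np.set_printoptions(precision=1,suppress=True)
s=cam("side");crop(s,150,100,300,220,5,"d3.png")
s=cam("scene");crop(s,110,70,270,190,4.8,"s3.png")
c=cam("wrist");cv2.imwrite("pics/w3.png",c["img"])
E
```

```text
(no output)
```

View pics/d3.png

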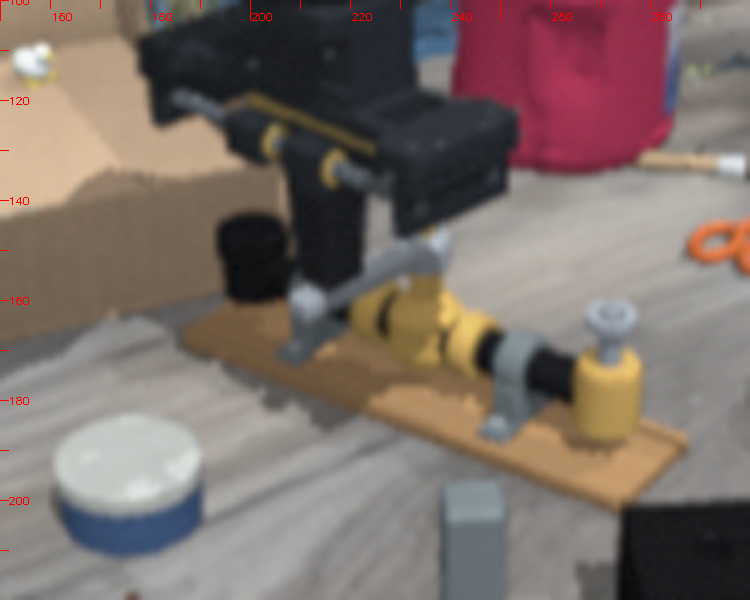

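View pics/s3.png

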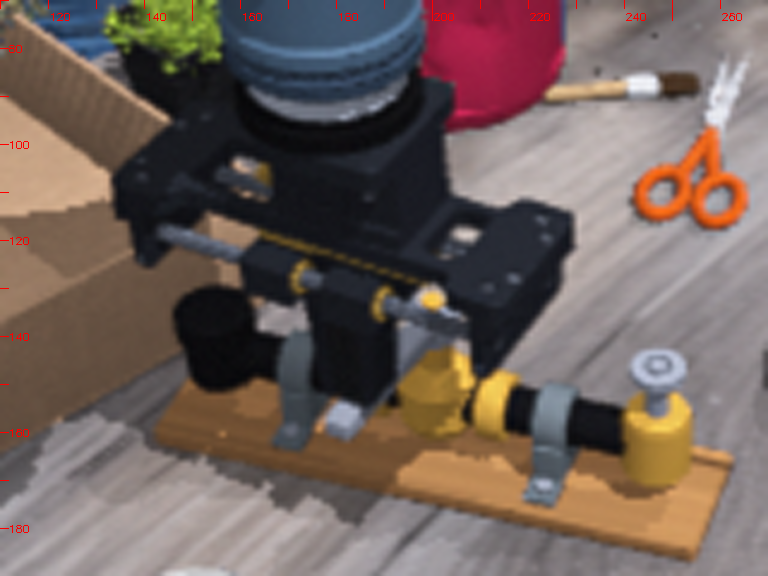

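View pics/w3.png

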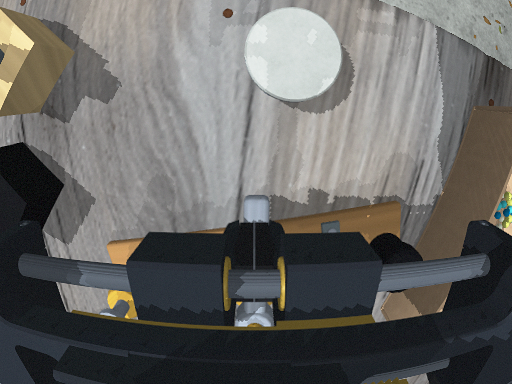

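```bash
python3 - <<'E'
from h import *
np.set_printoptions(precision=1,suppress=True)
s=cam("scene");d=cam("side");w=cam("wrist")
st=ctrl.read_state();print(st['tool_pos'],st['gripper_width'],st['wrist_force'])
T=st['tool_pos']
for z in (74,96,110,130): 
    P=[T[0],T[1],z];print(z,proj(s,P),proj(d,P),proj(w,P,True))
for n,P in dict(hinge=(536.7,345.5,96),end=(463.4,298.8,96),endlow=(463.4,298.8,84)).items(): print(n,proj(s,P),proj(d,P),proj(w,P,True))
crop(s,165,120,225,175,12,"s4.png");crop(d,195,135,245,180,14,"d4.png");crop(w,190,180,320,330,4,"w4.png")
E
```

```text
[482.  310.9  87.6] 0.06853147575514772 [ 0.4 -0.4  0.1]
74 [[186.4 159.6]] [[216.4 164.9]] [[254.4 222.3]]
96 [[185.7 152.1]] [[216.1 157. ]] [[254.5 237.4]]
110 [[185.2 147.3]] [[215.9 151.9]] [[254.6 249.1]]
130 [[184.4 140.1]] [[215.6 144.5]] [[254.8 269.5]]
hinge [[200.3 134.7]] [[234.8 147.8]] [[254.8 325.6]]
end [[180.5 158.5]] [[209.4 160.4]] [[253.7 198.9]]
endlow [[181.  162.6]] [[209.7 164.7]] [[253.7 192.4]]
```

View pics/s4.png

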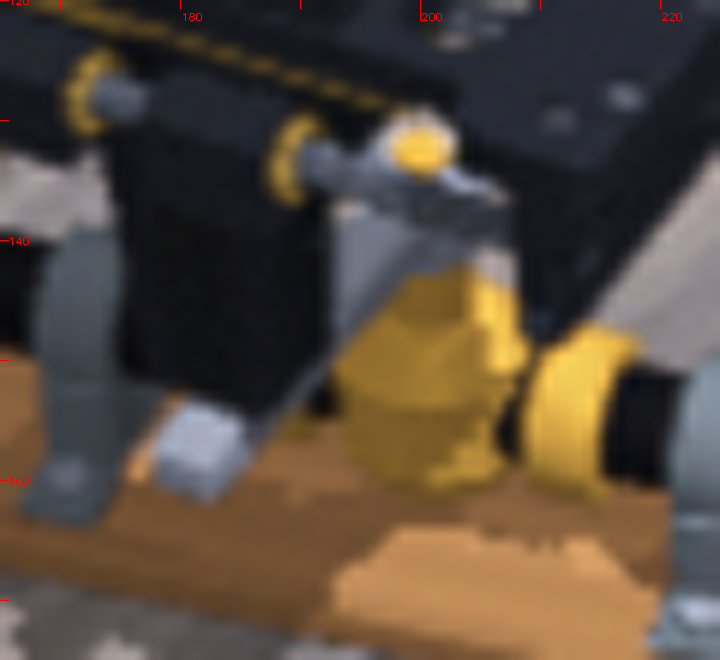

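View pics/d4.png

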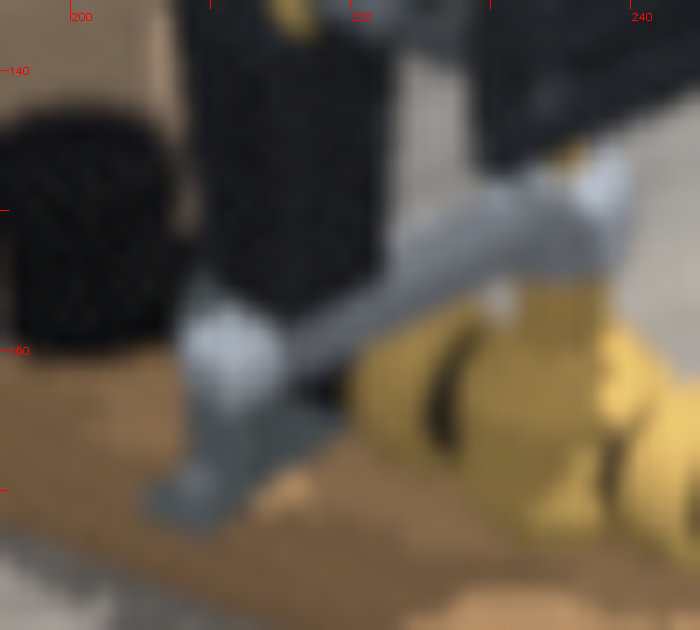

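View pics/w4.png

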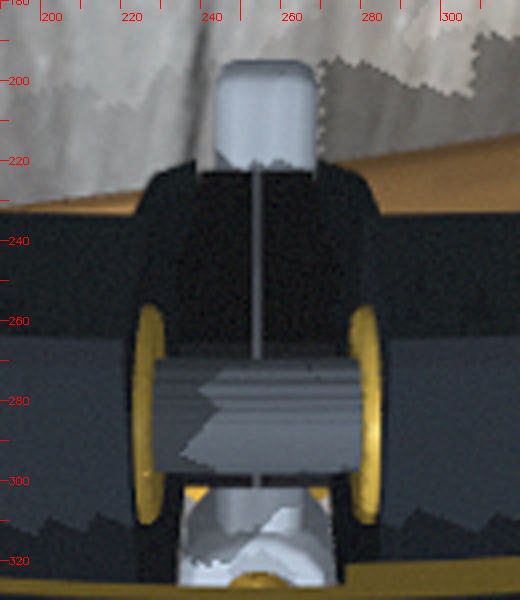

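```bash
python3 - <<'E'
from h import *
np.set_printoptions(precision=1,suppress=True)
s=cam("scene");d=cam("side");w=cam("wrist")
st=ctrl.read_state();T=st['tool_pos'];M=R.from_quat(st['eef_rot']).as_matrix()
for nm,c,f,box in (("s5",s,0,(150,110,230,180)),("d5",d,0,(185,120,255,190)),("w5",w,1,(190,170,320,330))):
    im=c["img"].copy(); k=8 if f==0 else 4
    u0,v0,u1,v1=box; im=cv2.resize(im[v0:v1,u0:u1],None,fx=k,fy=k,interpolation=cv2.INTER_CUBIC)
    for zt,col in ((14,(0,255,0)),(-8,(0,0,255))):
        C=[T+M@np.array([a*17.5,b*9,zt]) for a,b in ((1,1),(1,-1),(-1,-1),(-1,1))]
        q=((proj(c,C,f)-[u0,v0]+.5)*k).astype(int)
        cv2.polylines(im,[q],True,col,1)
    # lever
    H=np.array([536.7,345.5]);a=np.radians(-147.5);e=np.array([np.cos(a),np.sin(a)]);n=np.array([-e[1],e[0]])
    for z in (84,96):
        C=[[*(H+e*x+n*y),z] for x,y in ((0,7),(87,7),(87,-7),(0,-7))]
        q=((proj(c,C,f)-[u0,v0]+.5)*k).astype(int)
        cv2.polylines(im,[q],True,(255,0,255),1)
    cv2.imwrite(f"pics/{nm}.png",im)
E
```

```text
(no output)
```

View pics/s5.png

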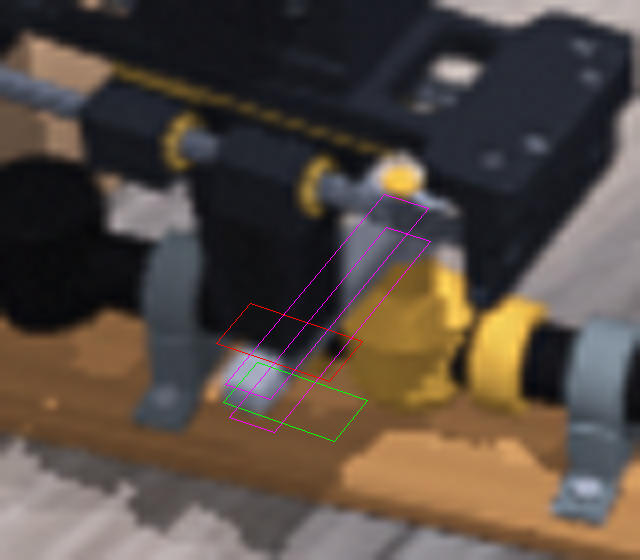

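View pics/d5.png

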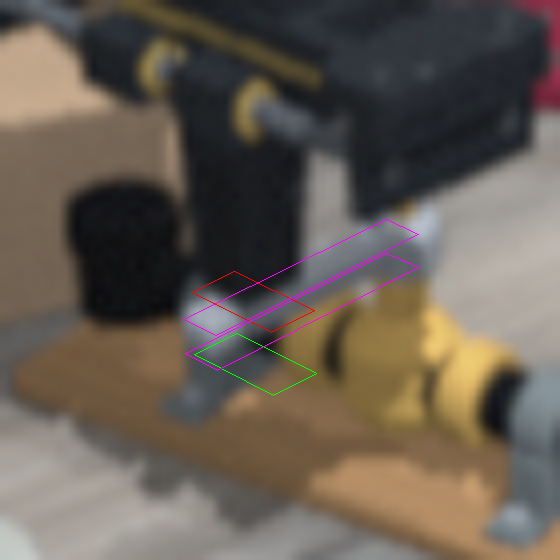

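View pics/w5.png

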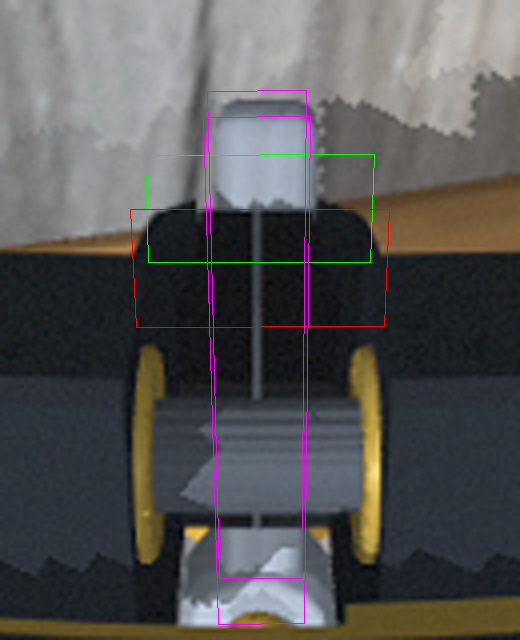

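All three views put the real fingertips about 22 mm higher than the stated geometry (the red outline, not the green). They sit just above the lever top, so I'll open the jaws, go lower with nothing underneath, and regrip.

>>> {"name": "step_arm", "arguments": {
  "increments": [
    [0, 0, 0, 0, 0, 0, 0.5],
    [0, 0, 0, 0, 0, 0, 0.5],
    [0, 0, 0, 0, 0, 0, 0.5],
    [0, 0, 0, 0, 0, 0, 0.5],
    [0, 0, -1, 0, 0, 0, 0.5],
    [0, 0, -2.2, 0, 0, 0, 0.5],
    [0, 0, -2.2, 0, 0, 0, 0.5]
  ],
  "grip_force": 15
}}

```text
t: 6.42
tool_pos: [481.2, 310.3, 64.2]
eef_rot: [0.484, 0.875, -0.001, -0.001]
wrist_force: [0.0, -0.3, 0.2]
gripper_width: 44.3
```

```bash
python3 - <<'E'
from h import *
s=cam("side");crop(s,180,120,260,190,8,"d6.png")
st=ctrl.read_state();print(st['tool_pos'],st['gripper_width'],st['wrist_force'])
E
```

```text
[481.50504143 310.66968243  64.83166867] 43.6487254053014 [ 0.00447359 -0.73973886 -0.82826514]
```

View pics/d6.png

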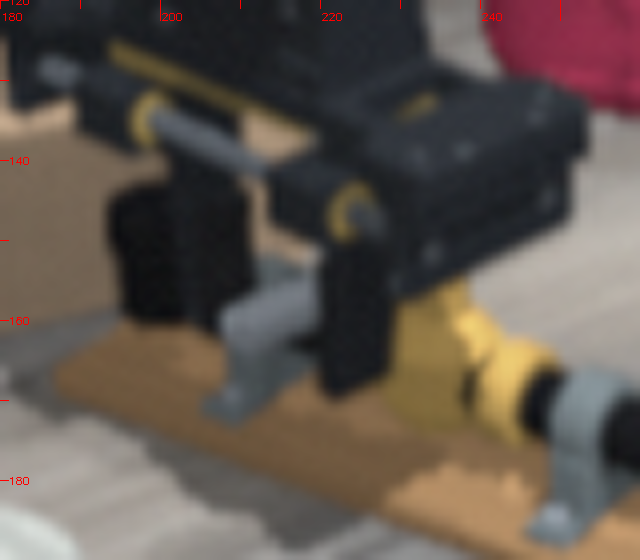

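>>> {"name": "step_arm", "arguments": {
  "increments": [
    [0, 0, 0, 0, 0, 0, 0.8],
    [0, 0, 0, 0, 0, 0, 1],
    [0, 0, 0, 0, 0, 0, 1],
    [0, 0, 0, 0, 0, 0, 1],
    [0, 0, 0, 0, 0, 0, 1]
  ],
  "grip_force": 15
}}

```text
t: 7.1
tool_pos: [481.9, 311.2, 65.8]
eef_rot: [0.484, 0.875, 0.0, -0.0]
wrist_force: [-0.4, 1.0, 0.7]
gripper_width: 13.5
```

>>> {"name": "step_arm", "arguments": {
  "increments": [
    [-0.43, 0.8, 0, 0, 0, -0.14, 1],
    [-0.75, 1.65, 0, 0, 0, -0.28, 1],
    [-0.95, 2.53, 0, 0, 0, -0.42, 1],
    [-1.02, 3.43, 0, 0, 0, -0.56, 1],
    [-0.96, 4.34, 0, 0, 0, -0.7, 1],
    [-0.78, 5.23, 0, 0, 0, -0.84, 1],
    [-0.48, 6.08, 0, 0, 0, -0.98, 1],
    [-0.06, 6.89, 0, 0, 0, -1.12, 1],
    [0.47, 7.63, 0, 0, 0, -1.26, 1],
    [0.8, 8, 0, 0, 0, -1.33, 1],
    [0.8, 8, 0, 0, 0, -1.33, 1]
  ]
}}

```text
t: 8.48
tool_pos: [490.3, 392.1, 65.9]
eef_rot: [0.921, 0.391, 0.001, -0.001]
wrist_force: [0.7, 2.4, 0.1]
gripper_width: 13.8
```

```bash
python3 - <<'E'
from h import *
np.set_printoptions(precision=3,suppress=True)
st=ctrl.read_state();print(st['qpos'],st['tool_pos'],st['wrist_force'],st['torque'],st['gripper_width'])
H=np.array([536.7,345.5]);d=st['tool_pos'][:2]-H
print(np.hypot(*d),np.degrees(np.arctan2(d[1],d[0])),R.from_quat(st['eef_rot']).as_matrix()[:,0])
s=cam("scene");crop(s,110,70,270,190,4.8,"s7.png")
E
```

```text
[-0.391  0.762 -0.512  1.678  0.477  0.827 -0.312] [490.253 392.078  65.855] [0.679 2.407 0.063] [ 0.562 -0.298  0.041] 13.817852990515185
65.7791618034783 134.91919482967666 [0.695 0.719 0.002]
```

View pics/s7.png

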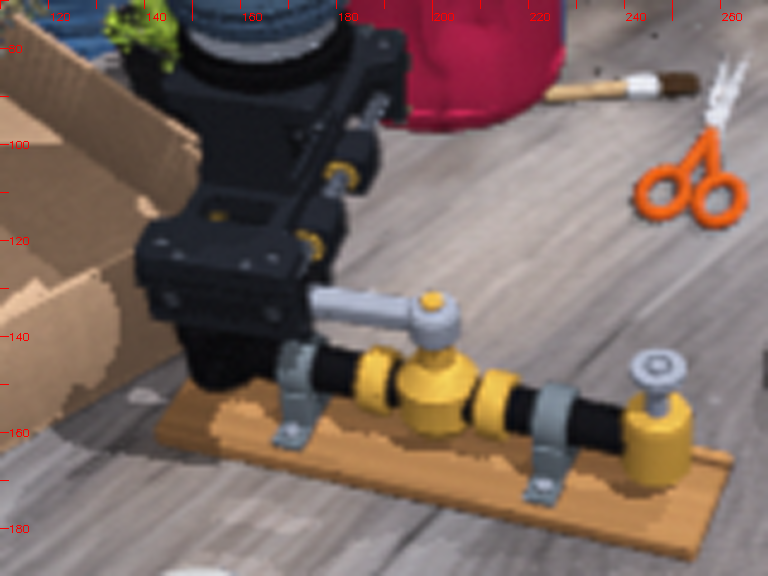

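>>> {"name": "step_arm", "arguments": {
  "increments": [
    [0.2, 0.2, 0, 0, 0, -0.045, 1],
    [0.4, 0.38, 0, 0, 0, -0.09, 1],
    [0.4, 0.38, 0, 0, 0, -0.09, 1]
  ]
}}

```text
t: 8.9
tool_pos: [494.1, 395.7, 65.8]
eef_rot: [0.937, 0.348, 0.001, -0.001]
wrist_force: [0.8, 4.7, -0.4]
gripper_width: 14.1
```

```bash
python3 - <<'E'
from h import *
np.set_printoptions(precision=3,suppress=True)
st=ctrl.read_state();print(st['tool_pos'],st['wrist_force'],st['torque'],st['gripper_width'])
H=np.array([536.7,345.5]);d=st['tool_pos'][:2]-H
print(np.hypot(*d),np.degrees(np.arctan2(d[1],d[0])),R.from_quat(st['eef_rot']).as_matrix()[:,0])
E
```

```text
[494.144 395.749  65.847] [ 0.771  4.728 -0.366] [ 1.04  -0.273  0.255] 14.060595217169773
65.84856357049686 130.26131677112153 [0.758 0.653 0.002]
```

>>> {"name": "step_arm", "arguments": {
  "increments": [
    [0.2, 0.17, 0, 0, 0, -0.04, 1],
    [0.4, 0.34, 0, 0, 0, -0.08, 1],
    [0.4, 0.34, 0, 0, 0, -0.08, 1]
  ]
}}

```text
t: 9.28
tool_pos: [495.2, 396.0, 65.4]
eef_rot: [0.951, 0.31, -0.003, 0.002]
wrist_force: [-8.3, -3.4, 11.3]
gripper_width: 14.3
```

```bash
python3 - <<'E'
from h import *
np.set_printoptions(precision=3,suppress=True)
st=ctrl.read_state();print(st['tool_pos'],st['wrist_force'],st['torque'],st['gripper_width'])
H=np.array([536.7,345.5]);d=st['tool_pos'][:2]-H
print(np.hypot(*d),np.degrees(np.arctan2(d[1],d[0])),R.from_quat(st['eef_rot']).as_matrix()[:,0])
E
```

```text
[495.197 396.007  65.387] [-8.267 -3.379 11.286] [-0.751  1.736  0.254] 14.33216484430139
65.37135735901401 129.4105825529228 [ 0.808  0.589 -0.007]
```

The stop is reached: the lever no longer follows and the force opposes the push. I'll release, lift straight up and check.

>>> {"name": "step_arm", "arguments": {
  "increments": [
    [0.3, 0.25, 0, 0, 0, -0.06, 0.5],
    [0.3, 0.25, 0, 0, 0, -0.06, 0.4],
    [0.3, 0.25, 0, 0, 0, -0.06, 0.3],
    [0.3, 0.25, 2, 0, 0, -0.06, 0],
    [0.3, 0.25, 6, 0, 0, -0.06, 0],
    [-0.5, -4, 11, 0, 0, -0.06, 0],
    [-1, -9, 15, 0, 0, -0.06, 0],
    [-1, -14, 15, 0, 0, -0.06, 0],
    [-1, -19, 15, 0, 0, -0.06, 0]
  ]
}}

```text
t: 10.4
tool_pos: [488.7, 206.4, 217.9]
eef_rot: [0.96, 0.281, 0.002, 0.0]
wrist_force: [0.9, -0.2, -0.7]
gripper_width: 88.2
```

```bash
python3 - <<'E'
from h import *
np.set_printoptions(precision=2,suppress=True)
st=ctrl.read_state();print(st['qpos'],st['tool_pos'],st['wrist_force'],R.from_quat(st['eef_rot']).as_matrix()[:,0])
s=cam("scene");crop(s,110,70,270,190,4.8,"s8.png")
s=cam("side");crop(s,170,100,300,200,6,"d8.png")
E
```

```text
[-0.05  0.4  -0.55  1.84  0.25  0.97 -0.14] [488.67 206.43 217.86] [ 0.91 -0.18 -0.71] [0.84 0.54 0.  ]
```

View pics/s8.png

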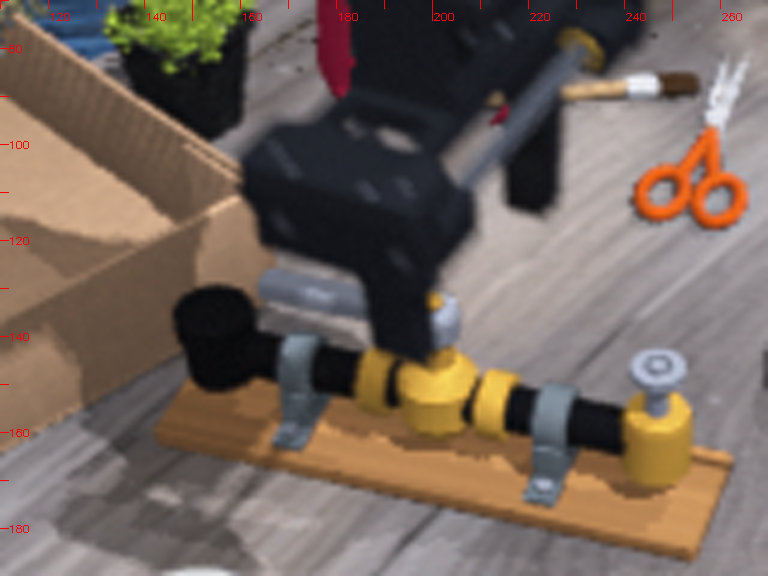

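View pics/d8.png

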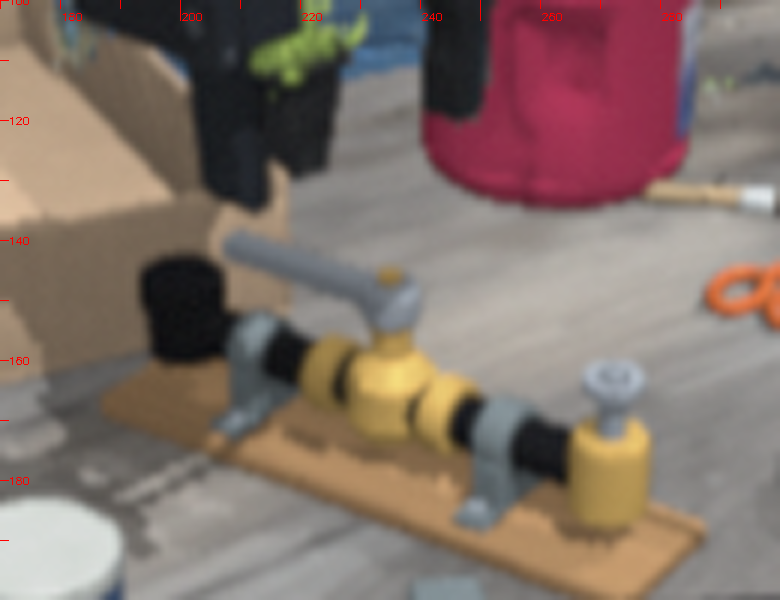

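The lever now lies along the pipe, towards the cap. Next I go above the gauge in the wooden stand: it's the larger one, and the small one stands on the table at scene (281, 275).

>>> {"name": "step_arm", "arguments": {
  "increments": [
    [0, -3.5, 0, 0, 0, -0.15, 0],
    [0, -7, 0, 0, 0, -0.3, 0],
    [0, -10.5, 0, 0, 0, -0.45, 0],
    [0, -13.5, 0, 0, 0, -0.6, 0],
    [-0.1, -14.7, -1.5, 0, 0, -0.754, 0],
    [-0.1, -14.7, -2.6, 0, 0, -0.754, 0],
    [-0.1, -14.7, -2.6, 0, 0, -0.754, 0]
  ]
}}

```text
t: 11.38
tool_pos: [486.6, 62.3, 189.4]
eef_rot: [0.996, -0.089, -0.0, -0.0]
wrist_force: [-0.6, 0.4, 0.8]
gripper_width: 88.1
```

```bash
python3 - <<'E'
from h import *
np.set_printoptions(precision=2,suppress=True)
st=ctrl.read_state();print(st['qpos'],st['tool_pos'],st['wrist_force'],R.from_quat(st['eef_rot']).as_matrix()[:,0])
w=cam("wrist");cv2.imwrite("pics/w9.png",w["img"])
for n,P in dict(gtop=(487,61,140),stc=(487.7,62.7,60),tcp=(*st['tool_pos'][:2],140)).items(): print(n,proj(w,P,True))
s=cam("side");crop(s,170,100,300,280,3.3,"d9.png")
H=np.array([536.7,345.5]); 
print(proj(s,[*(H+87*np.array([-.667,.745])),96]),proj(s,[*H,96]))
s=cam("scene");crop(s,120,100,300,280,3.3,"s9.png")
print(proj(s,[*(H+87*np.array([-.667,.745])),96]),proj(s,[*H,96]))
E
```

```text
[ 0.08  0.34 -0.36  1.97  0.16  0.86 -0.54] [486.63  62.31 189.42] [-0.65  0.4   0.75] [ 0.98 -0.18 -0.  ]
gtop [[255.57 202.78]]
stc [[255.64 175.39]]
tcp [[254.75 201.19]]
[[207.31 138.95]] [[234.78 147.85]]
[[164.08 127.76]] [[200.25 134.74]]
```

View pics/w9.png

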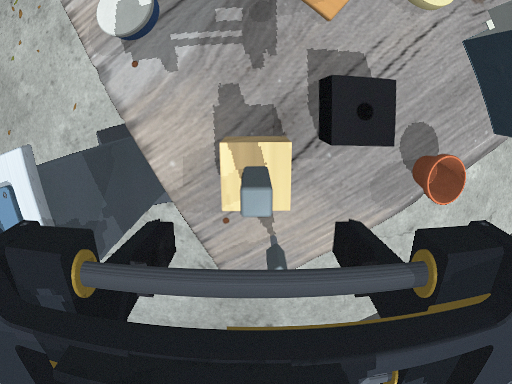

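View pics/d9.png

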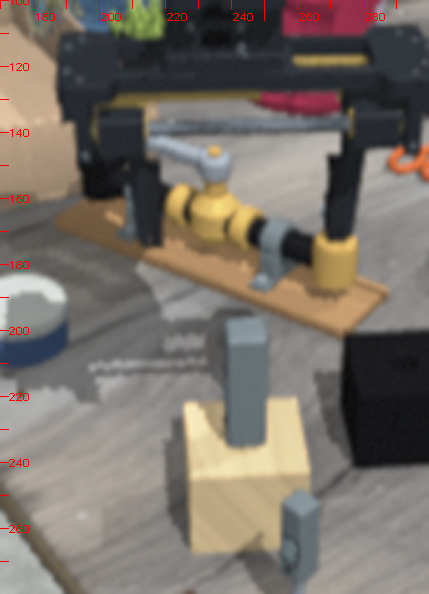

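View pics/s9.png

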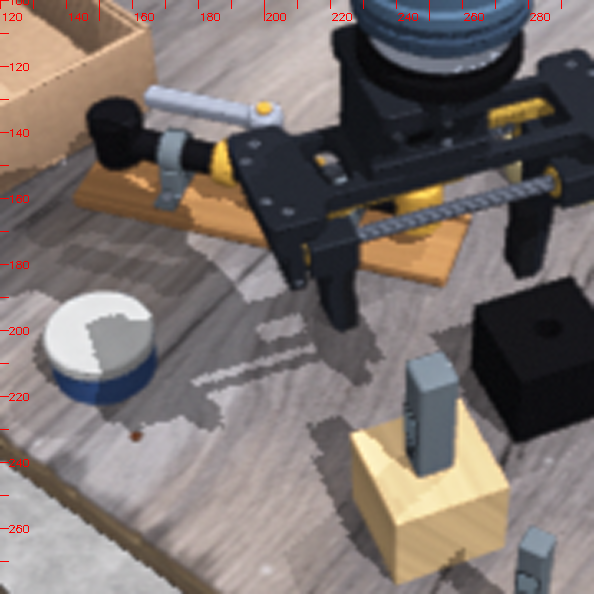

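```bash
python3 - <<'E'
from h import *
np.set_printoptions(precision=1,suppress=True)
s=cam("scene");d=cam("side")
st=ctrl.read_state();T=st['tool_pos'];M=R.from_quat(st['eef_rot']).as_matrix();print(T)
for dz in (14,0,-8,-16):
  print(dz,proj(s,[T+M@[a,0,dz] for a in(-52,52)]).ravel(),proj(d,[T+M@[a,0,dz] for a in(-52,52)]).ravel())
crop(s,200,140,300,220,7.5,"s10.png");crop(d,190,120,300,240,5,"d10.png")
E
```

```text
[487.3  61.8 190.1]
14 [223.5 206.9 278.7 190.5] [216.  184.7 272.7 182.6]
0 [223.3 201.3 279.2 185. ] [215.7 178.2 273.1 176.1]
-8 [223.2 198.1 279.5 181.8] [215.6 174.4 273.2 172.4]
-16 [223.1 194.9 279.8 178.6] [215.4 170.6 273.4 168.6]
```

View pics/s10.png

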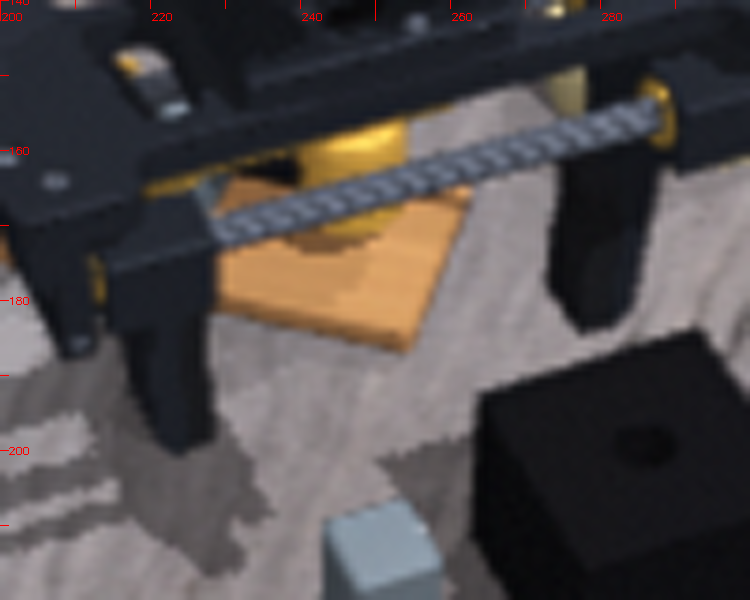

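View pics/d10.png

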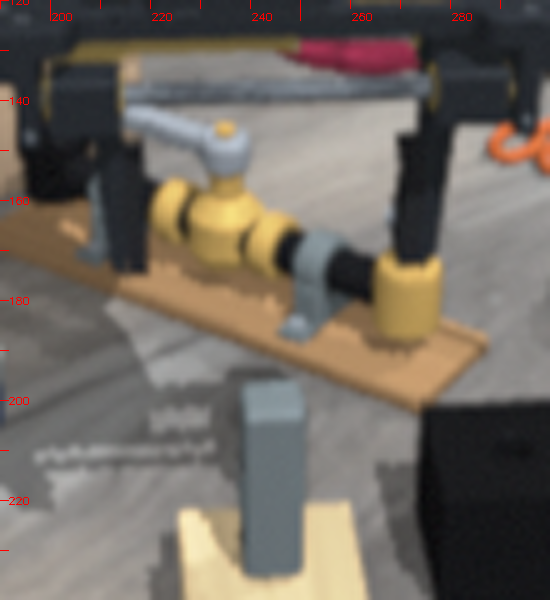

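Fingertip offset confirmed (about 9 mm behind the reported TCP) and the lateral position fits. Descending to grip.

>>> {"name": "step_arm", "arguments": {
  "increments": [
    [0, 0, -3, 0, 0, 0, 0],
    [0, 0, -6, 0, 0, 0, 0],
    [0, 0, -9, 0, 0, 0, 0.2],
    [0, 0, -10.3, 0, 0, 0, 0.4],
    [0, 0, -10.3, 0, 0, 0, 0.6],
    [0, 0, -10.3, 0, 0, 0, 0.8],
    [0, 0, -10.3, 0, 0, 0, 1],
    [0, 0, -10.3, 0, 0, 0, 1],
    [0, 0, -10.3, 0, 0, 0, 1],
    [0, 0, -10.3, 0, 0, 0, 1]
  ],
  "grip_force": 30
}}

```text
t: 12.88
tool_pos: [487.3, 61.1, 87.0]
eef_rot: [0.996, -0.091, 0.0, -0.0]
wrist_force: [0.1, -0.7, 3.8]
gripper_width: 23.7
```

```bash
python3 - <<'E'
from h import *
np.set_printoptions(precision=2,suppress=True)
st=ctrl.read_state();print(st['qpos'],st['tool_pos'],st['wrist_force'],st['gripper_width'])
s=cam("side");crop(s,190,140,330,300,3.7,"d11.png")
E
```

```text
[ 0.03  0.51 -0.31  2.04  0.25  0.63 -0.63] [487.31  61.09  86.97] [ 0.06 -0.7   3.84] 23.664342756445315
```

View pics/d11.png

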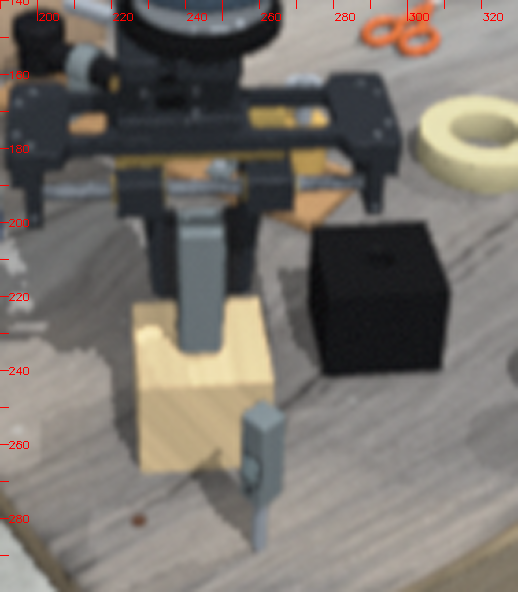

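>>> {"name": "step_arm", "arguments": {
  "increments": [
    [0, 0, 1, 0, 0, 0, 1],
    [0, 0, 2.5, 0, 0, 0, 1],
    [0, 0, 4, 0, 0, 0, 1],
    [0, 0, 5.5, 0, 0, 0, 1],
    [0, 0, 7.5, 0, 0, 0, 1],
    [0, 0, 10, 0, 0, 0, 1],
    [0, 0, 12, 0, 0, 0, 1],
    [0, 0, 12, 0, 0, 0, 1]
  ],
  "grip_force": 30
}}

```text
t: 13.92
tool_pos: [488.1, 61.3, 208.4]
eef_rot: [0.996, -0.091, 0.002, -0.0]
wrist_force: [-0.7, 0.0, -1.8]
gripper_width: 23.8
```

```bash
python3 - <<'E'
from h import *
np.set_printoptions(precision=2,suppress=True)
st=ctrl.read_state();print(st['tool_pos'],st['wrist_force'],st['gripper_width'])
d=cam("side");crop(d,180,100,330,260,3.7,"d12.png")
s=cam("scene");crop(s,190,120,340,270,3.9,"s12.png")
for p in ((333,168),(382,180)):
  P=at(s,*p,0);print(P,[proj(s,[P[0],P[1],h])[0] for h in (100,150,200,250)])
E
```

```text
[488.08  61.3  208.43] [-0.73  0.03 -1.81] 23.83667710156152
[797.36 174.26   0.  ] [array([339.34, 135.87]), array([342.83, 118.15]), array([346.58,  99.17]), array([350.6 ,  78.79])]
[868.81  82.32   0.  ] [array([391.83, 147.88]), array([397.26, 130.13]), array([403.09, 111.08]), array([409.36,  90.59])]
```

View pics/d12.png

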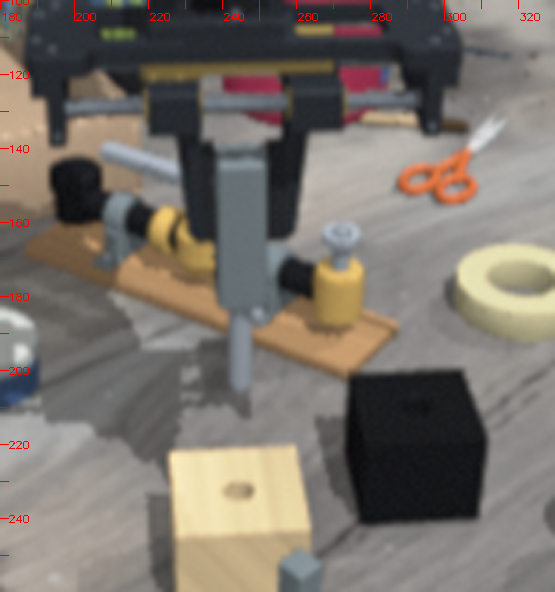

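View pics/s12.png

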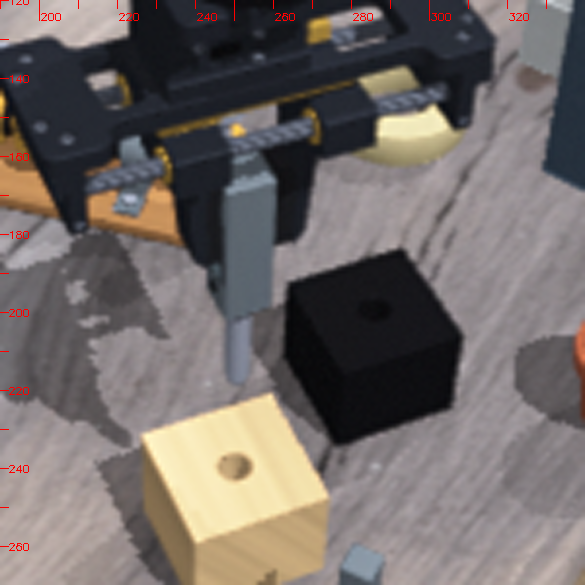

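```bash
python3 - <<'E'
from h import *
np.set_printoptions(precision=1,suppress=True)
s=cam("scene");d=cam("side")
def tri(a,b):
    o=[np.array(s["origin"]),np.array(d["origin"])];r=[ray(s,*a),ray(d,*b)]
    A=0;B=0
    for O,v in zip(o,r):
        v=v/np.linalg.norm(v);Q=np.eye(3)-np.outer(v,v);A=A+Q;B=B+Q@O
    return np.linalg.solve(A,B)
print(tri((251,218),(244.9,204.9)))
st=ctrl.read_state();T=st['tool_pos'];print(T, T-[0,0,82], proj(s,T-[0,0,82]),proj(d,T-[0,0,82]))
print(at(s,251,218,T[2]-82),at(d,244.9,204.9,T[2]-82))
E
```

```text
[486.4  58.7 129.2]
[486.3  61.  205.8] [486.3  61.  123.8] [[250.7 218.5]] [[244. 207.]]
[487.4  61.8 123.8] [489.7  67.1 123.8]
```

>>> {"name": "step_arm", "arguments": {
  "increments": [
    [1.2, 2, 0, 0, 0, 0, 1],
    [3, 5, 0, 0, 0, 0, 1],
    [5.5, 9, 0, 0, 0, 0, 1],
    [8, 13, 0, 0, 0, 0, 1],
    [10, 16.5, 0, 0, 0, 0, 1],
    [11.5, 19, 0, 0, 0, 0, 1],
    [12.2, 20.2, 0, 0, 0, 0, 1],
    [12.2, 20.2, -1, 0, 0, 0, 1],
    [12.2, 20.2, -1, 0, 0, 0, 1],
    [12.2, 20.2, -1, 0, 0, 0, 1]
  ],
  "grip_force": 30
}}

```text
t: 15.38
tool_pos: [608.8, 261.7, 196.5]
eef_rot: [0.996, -0.092, -0.0, 0.0]
wrist_force: [-0.9, -0.3, -1.0]
gripper_width: 24.0
```

```bash
cat > look.py <<'E'
from h import *
import sys
np.set_printoptions(precision=2,suppress=True)
n=sys.argv[1]
st=ctrl.read_state();T=st['tool_pos'];print(st['t'],T,st['wrist_force'],st['gripper_width'],R.from_quat(st['eef_rot']).as_matrix()[:,2],st['qpos'])
d=cam("side");s=cam("scene")
crop(d,240,100,310,200,6,f"d{n}.png");crop(s,215,90,285,190,6,f"s{n}.png")
for c in (s,d): print("tip",proj(c,T-[0,0,82]),"btn",proj(c,[609.8,264.1,89]),"btn10",proj(c,[609.8,264.1,79]))
E
python3 look.py 13
```

```text
15.375 [608.83 261.7  196.49] [-0.87 -0.34 -0.95] 24.00729329305402 [-0. -0. -1.] [-0.23  0.62 -0.36  1.51  0.24  1.06 -0.84]
tip [[247.61 138.1 ]] btn [[247.22 146.15]] btn10 [[247.15 149.53]]
tip [[272.66 153.75]] btn [[272.28 162.53]] btn10 [[272.1 166.1]]
```

View pics/d13.png

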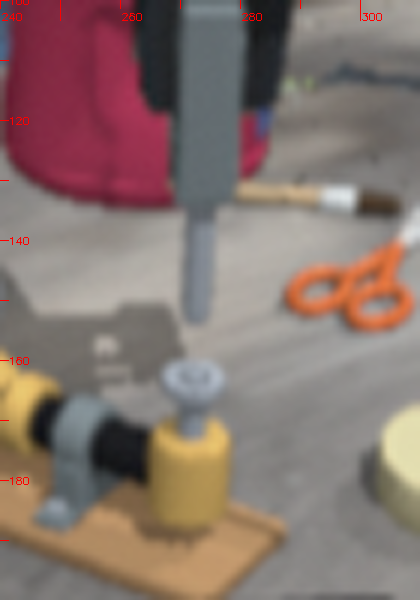

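View pics/s13.png

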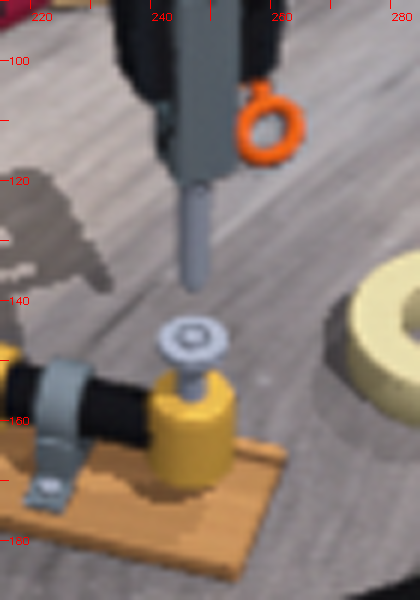

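>>> {"name": "step_arm", "arguments": {
  "increments": [
    [0.1, 0.2, -0.5, 0, 0, 0, 1],
    [0.1, 0.2, -1.1, 0, 0, 0, 1],
    [0.1, 0.2, -1.7, 0, 0, 0, 1],
    [0.1, 0.2, -2, 0, 0, 0, 1],
    [0.1, 0.2, -2, 0, 0, 0, 1],
    [0.1, 0.2, -2, 0, 0, 0, 1]
  ]
}}

```text
t: 16.23
tool_pos: [610.1, 265.2, 176.8]
eef_rot: [0.996, -0.091, 0.0, -0.0]
wrist_force: [-1.3, -0.8, -1.1]
gripper_width: 23.5
```

```bash
python3 look.py 14; python3 - <<'E'
from h import *
w=cam("wrist");cv2.imwrite("pics/w14.png",w["img"])
for i in range(4): 
    print(ctrl.read_state()['wrist_force'],ctrl.read_state()['tool_pos']); cam("side")
E
```

```text
16.225 [610.1  265.19 176.79] [-1.3  -0.77 -1.12] 23.54492489573462 [ 0.  0. -1.] [-0.24  0.64 -0.36  1.52  0.25  1.02 -0.84]
tip [[247.1  143.85]] btn [[247.22 146.15]] btn10 [[247.15 149.53]]
tip [[272.36 160.2 ]] btn [[272.28 162.53]] btn10 [[272.1 166.1]]
[ 0.2564719  -0.03655684 -1.00378919] [610.09828886 265.19563081 176.84559347]
[ 0.18029723 -0.16166148 -0.99523533] [610.08103159 265.17832978 176.80744282]
[-0.17036396 -0.12637726 -0.77760224] [610.07636244 265.15929302 176.80239498]
[-0.11196837 -0.17308026 -1.78157545] [610.05254947 265.15957004 176.74463039]
```

View pics/d14.png

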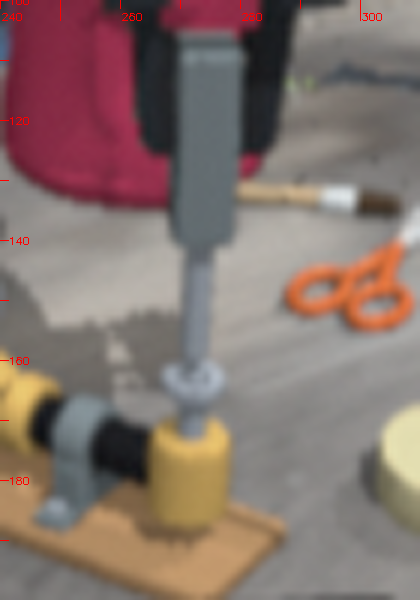

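View pics/s14.png

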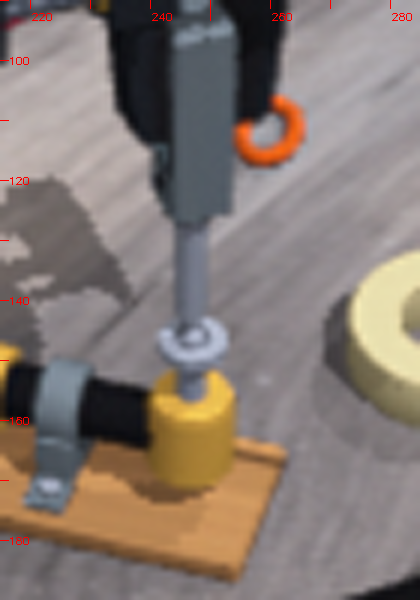

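View pics/w14.png

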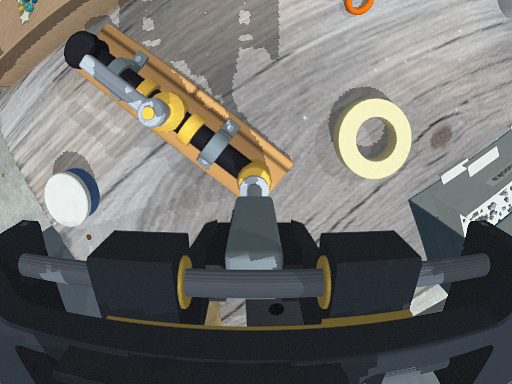

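```bash
python3 - <<'E'
from h import *
crop(cam("side"),255,140,290,185,13,"d15.png");crop(cam("scene"),230,125,265,165,13,"s15.png")
E
```

```text
(no output)
```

View pics/d15.png

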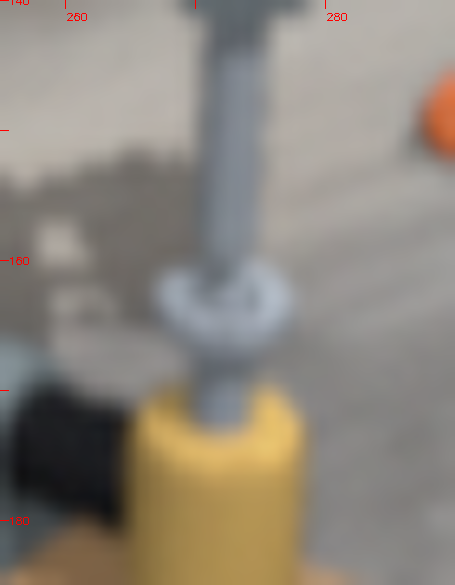

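View pics/s15.png

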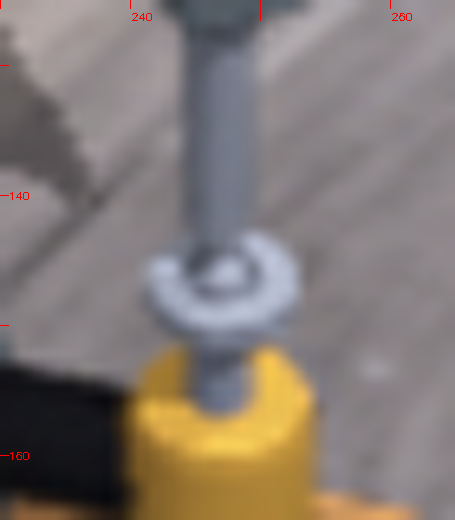

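>>> {"name": "step_arm", "arguments": {
  "increments": [
    [0, -0.1, -0.3, 0, 0, 0, 1],
    [0, -0.1, -0.6, 0, 0, 0, 1],
    [0, -0.1, -0.9, 0, 0, 0, 1],
    [0, -0.1, -0.9, 0, 0, 0, 1],
    [0, -0.1, -0.9, 0, 0, 0, 1]
  ]
}}

```text
t: 17.3
tool_pos: [610.1, 264.1, 167.8]
eef_rot: [0.996, -0.091, 0.0, 0.0]
wrist_force: [0.8, -0.4, 0.6]
gripper_width: 23.8
```

```bash
python3 - <<'E'
from h import *
np.set_printoptions(precision=2,suppress=True)
for i in range(4): 
    st=ctrl.read_state();print(st['wrist_force'],st['tool_pos']); cam("side")
crop(cam("side"),255,140,290,185,13,"d16.png");crop(cam("scene"),230,125,265,165,13,"s16.png")
E
```

```text
[ 0.8  -0.41  0.6 ] [610.07 264.06 167.81]
[-0.52 -0.65  1.28] [610.04 264.02 167.77]
[-0.89 -0.61  1.01] [610.08 264.04 167.78]
[-0.92  0.15  0.75] [610.04 264.07 167.77]
```

View pics/d16.png

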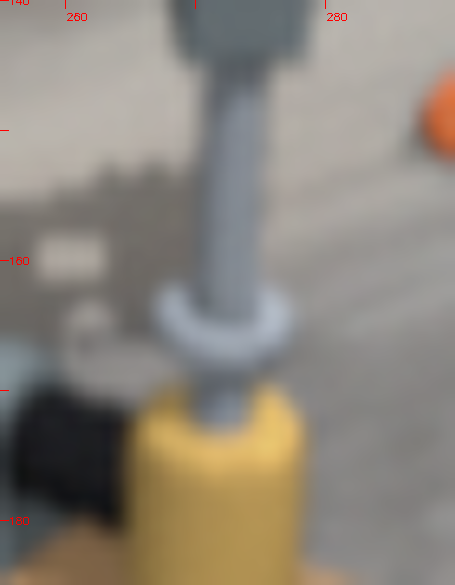

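View pics/s16.png

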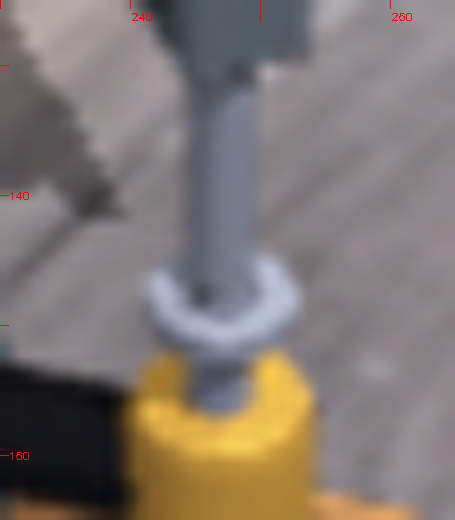

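Contact: force is up about 2 N and the disc is about 3.5 mm down, consistent with TCP height. The tip is central, so I'll press about 6.5 mm more.

>>> {"name": "step_arm", "arguments": {
  "increments": [
    [0, 0, -0.15, 0, 0, 0, 1],
    [0, 0, -0.3, 0, 0, 0, 1],
    [0, 0, -0.45, 0, 0, 0, 1],
    [0, 0, -0.58, 0, 0, 0, 1],
    [0, 0, -0.65, 0, 0, 0, 1],
    [0, 0, -0.65, 0, 0, 0, 1],
    [0, 0, -0.65, 0, 0, 0, 1]
  ]
}}

```text
t: 18.48
tool_pos: [610.0, 264.1, 161.2]
eef_rot: [0.996, -0.091, 0.0, 0.0]
wrist_force: [-1.2, -0.2, 3.2]
gripper_width: 23.5
```

```bash
python3 - <<'E'
from h import *
np.set_printoptions(precision=2,suppress=True)
F=[]
for i in range(12): 
    st=ctrl.read_state();F.append(st['wrist_force']);cam("side")
print(np.mean(F,0),st['tool_pos'],st['gripper_width'],st['t'],R.from_quat(st['eef_rot']).as_matrix()[:,2])
d=cam("side");s=cam("scene")
crop(d,255,140,290,185,13,"d17.png");crop(s,230,125,265,165,13,"s17.png")
for z in (89,82,79,76): print(z,proj(s,[609.8,264.1,z]),proj(d,[609.8,264.1,z]))
cv2.imwrite("pics/sf.png",s["img"])
E
```

```text
[-0.38 -1.12  3.22] [610.   264.16 161.15] 23.74994820978796 19.025 [ 0. -0. -1.]
89 [[247.22 146.15]] [[272.28 162.53]]
82 [[247.17 148.52]] [[272.15 165.03]]
79 [[247.15 149.53]] [[272.1 166.1]]
76 [[247.13 150.53]] [[272.05 167.17]]
```

View pics/d17.png

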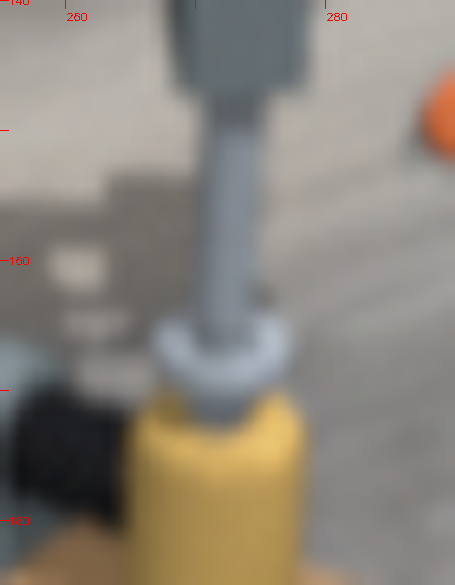

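View pics/s17.png

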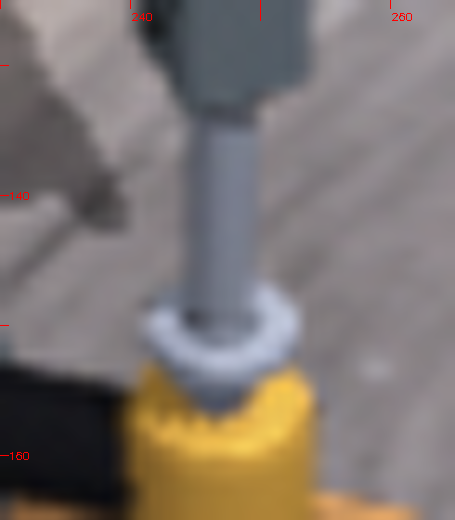

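View pics/sf.png

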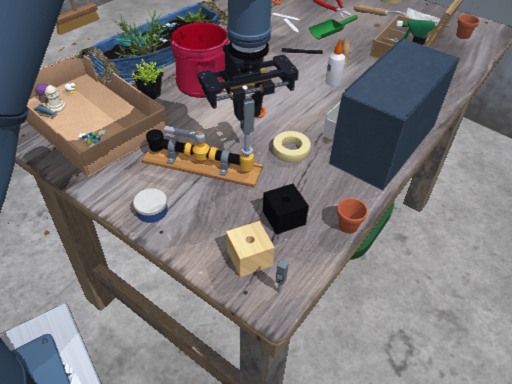

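All checks agree on about 9.6–9.8 mm of press: a net 4.4 N, a disc shift of about 3.3 px, and TCP 9.8 mm below contact. Handing in.

```bash
python3 -c "
from station import workorder,ctrl
print(workorder.sign_off()); s=ctrl.read_state(); print(s['t'],s['tool_pos'],s['wrist_force'])"
```

```text
the job is handed in; nothing more can be done
None
the job is handed in; nothing more can be done
```

I turned the stopcock lever fully open, to its stop along the pipe towards the cap. I then lifted the larger gauge out of the wooden stand and handed the job in at about 19 s, still pressing the test button with the gauge.

- **Button:** It is about 9.6–9.8 mm down out of 20. The net force was about 4.4 N, against 4.5 N expected half way. The disc's shift in the scene view and the TCP height agree, and it never neared the bottom.
- **Gauge:** It is upright, with its tip within about 1 mm of the button's centre.
- **Lever:** After release, its end was within about 1.5 px of where fully open should put it.
- **Other objects:** The tin, tape roll, clay pot, black stand and small gauge looked unmoved in the last picture.

**One disagreement:** The fingertips sit about 22 mm higher than the stated tool geometry. My first grip therefore closed just above the lever, without touching it. I measured the offset in the images, went lower and used the corrected height for the rest.

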